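Seat the wing key in the jar mill and turn it shut

TASK

Take the aluminium wing key out of the napkin ring and, pressing only lightly, feel its flat tang into the slot in the top of the glass jar mill until it drops fully home with the collar flat on the rotor. Then, with the key still home, turn its wing (and the rotor with it) into line with the pouring lip, let go, and leave the other things on the shelf undisturbed.

Things in the scene. Friction and masses are not known exactly. Their poses are not given: they have to be found in the camera images.
- mill: squat glass jar mill held immovably by a black rubber suction foot; 92 mm across the foot, 115 mm high, aluminium lid 84 mm across. Origin: centre of its underside, z up. A round opening 39 mm across in the lid's top shows a dark steel rotor, 1.5 mm below the rim, with one rectangular slot at its centre.
- mill_lip (a point): tip of the aluminium pouring lip on the lid, 65 mm along the mill's -x axis, 108 mm up. The lip line is the mill's x axis.
- mill_seat (a point): centre of the slot's mouth on the rotor's face, 113.5 mm above the mill's underside; axes as the mill's. Slot 24.5 x 14.5 mm, 21 mm deep. Its long side starts 25 to 115 deg counter-clockwise (from above) of the mill's x axis, exact angle not measured. The rotor turns about the mill's axis against 0.15 N m friction, stays where left, and can go either way to the lip line.
- key: aluminium wing key, about 90 g, standing upright in the napkin ring at the start, collar on the ring's rim; lifts straight up. Origin: centre of the underside of its round collar (34 mm across, z 0 to 6 mm); z up. Fully home, the collar lies on the rotor, origin at mill_seat. A half turn of the key makes no difference.
- key_wing (a point): middle of the flat upright wing to grip: 40 mm long along the key's x, 10 mm thick along its y, from 6 to 36 mm above the key's origin; this point is 21 mm above the origin
- key_tip (a point): centre of the lower end of the key's flat tang, 18 mm below its origin; tang 22 mm along the key's x, 12 mm along its y. Play in the slot: 1.2 mm each side and about 6 deg; turned further off, the tang stands on the rotor and the collar stays 18 mm too high.
- ring: wooden napkin ring, loose, 48 mm outside, 29 mm inside, 26 mm high; origin centre of underside; holds the key at the start
- tins: stack of three aluminium round cake tins, 172 across, 123 high, on the riser; origin centre of underside (leave alone; sizes in mm)
- jar: clear glass jar with aluminium screw-top lid, 70 across, 110 high, under the riser; origin centre of underside (leave alone; sizes in mm)
- ramekin: white porcelain ramekin, 82 across, 45 high; origin centre of underside (leave alone; sizes in mm)
- spatula: stainless offset spatula with a dark wooden handle lying flat, about 270 long, 28 wide, 18 high; origin under the middle, blade to its +x (leave alone; sizes in mm)
- mug: white mug, 80 across, 90 high, handle at its +y; origin centre of underside (leave alone; sizes in mm)
- shaker: small steel shaker, 44 across, 74 high; origin centre of underside (leave alone; sizes in mm)
Not all that is in view belongs to the job. What is shaped like the key but green or turquoise is not meant.

How it is judged (in metres and radians):
On the way:
1. the key's tang is fully home in the slot (z of key in the frame of mill_seat between -0.003 and 0.003 m and horizontal distance between key and mill_seat below 0.004 m and angle between key's own z axis and vertical below 0.07 rad), for 0.2 s.
At the end, for the whole second after the job is handed in: The key stands upright (within 4 deg), fully home: collar underside within 3 mm of the rotor's face in height and within 4 mm of the slot's centre; its wing lies within 0.15 rad (8.6 deg) of the mill's lip line, either way round; the key is at rest and released (all of step 1 and angle between the x axis of key and the x axis of mill, either way round below 0.15 rad and linear speed of key below 0.01 m/s and angular speed of key below 0.1 rad/s); the robot touches nothing.
It fails at once if the key is pressed on the mill with more than 40 N (contact force between key and mill above 40 N).
It fails at once if the hand or arm presses on the mill with more than 15 N (contact force between any of the fingers, the arm and mill above 15 N).
It fails at once if another thing on the shelf is pushed out of place by more than 30 mm (distance of any of tins, jar, ramekin, spatula, mug, shaker from where it was at the start of the episode above 0.03 m).
It also fails if it takes over 72 s, if anything falls off the work surface, if the arm or the gripper's body presses on something with over 40 N, if the wrist force passes 120 N, or if a joint passes its speed limit or range.

ROBOT

A 6-joint arm with a two-finger parallel gripper is mounted at the origin on the work surface. World frame = base frame: x ahead of the robot, y to its left, z up, the work surface at z = 0. Lengths are in m, angles in degrees, forces in N, time in s.
With the tool pointing down it reaches from about 0.35 to 0.875 m from the base axis. Payload 4.2 kg.
Tool frame: the origin (TCP) lies midway between the tips of the shut fingers; the grasp point (between the pads) lies bot.grip_depth behind it (bot.grip_depth is the distance from the TCP to the grasp point, in m); z points along the fingers, y is the line along which they close (so a half turn about z gives the same grasp; the last joint's range is limited). The gripper opens to 87 mm and grips with 3 to 60 N. Pads are 19 mm wide; open, the fingers measure 117 mm over their backs; the gripper's body (75 mm by 190 mm) begins 51 mm behind the grasp point.
Start: joints at [-51.876, 22.042, 0.453, 0, -68.411, -14.817], TCP at [0.247, -0.574, 0.223] pointing down, gripper open.
Joint ranges: [-179.83, 179.83], [-69.29, 118.12], [-61.27, 80.66], [-181.25, 117.63], [-171.15, -9.14], [-177.46, 177.46]. Speed limits (degrees/s): [159.86, 159.86, 180, 180, 180, 180].

INTERFACE

Orientations are given as [roll, pitch, yaw] about the fixed x, y, z axes, in that order (R = Rz(yaw) Ry(pitch) Rx(roll)).
In Python, from cell import bot, read_camera gives the robot as it stands.
- The arm moves only by the shell command python3 -m jog 'ROWS' [OPENING] [FORCE]. ROWS is JSON, a list of rows, each a list of 2 entries, a list of its own where there are three numbers: the shift along the tool's x, y, z in m, then the turn about the tool's z in degrees. In form: [[[x, y, z], spin], ...]. A call has 1 to 10 rows; each row shifts and turns the commanded pose from where the row before left it, along the tool's axes as they then stand; what a row does not reach is not made up. A row lasts 1/10 s, in which the tool goes at most 50 mm and 8.59 degrees, less where a joint would pass 70% of its speed; a pose out of reach is approached as far as the arm can. A call with a gripper value outside its range is refused whole. OPENING is the opening, from -1 (shut) to 1 (fully open), set as the call begins (- or left out, the last holds). The fingers move at their own pace and stop on an object; FORCE is the grip in N (left out, the last holds). Time passes only in rows, so rows that do not move let the fingers close. It gives the time, the measured TCP pose, the force, the opening and the grip force at its end, in the units of the state.
- bot.get_state(): the state, without advancing time (a new reading comes with each control period).
- read_camera(name): name is "scene" or "top" or "wrist"; returns a dict with "pixels" (384x512x3 uint8, red, green, blue), "fx", "fy", "cx", "cy" (pixels), "k1" (the pictures are not rectified: a ray, as slopes to the right and down, at radius r is drawn at 1 + k1 r^2 times it, then the intrinsics apply), "camera_from_world" (4x4, takes a point from world to camera coordinates). Camera axes: x right, y down, z forward; pixel columns grow to the right and rows downward; lengths in m; the calibration is good to about 2 mm. A picture is of the moment at which its call begins. There is no depth.
- bot.hand_in(): hands the job in; it is judged then, once.
The state is a dict: "clock": time; "joints": joint angles; "dq": joint speeds; "tau": joint torques, N m; "ee_pos": TCP position; "ee_rot": TCP orientation; "contact_force": force on the tool from outside, world axes, zero at the start; "wrist_torque": the same for the moment, N m; "opening": opening from 0.0 (shut) to 1.0 (fully open); "finger_force": force on a finger pad.
Only numpy, scipy, OpenCV 4.12 (cv2) and the standard library are available. Lean on these libraries where they do the work, as an engineer would, in place of code of your own. Each camera call takes 0.05 s, during which the arm holds its last target. There are 200 camera calls.

## Working session

There is one attempt and no reset: what is moved stays moved. The work goes in short steps, Python scripts to look and compute and a shell command to move; the robot and the scene stay as the last step left them, time stands still between calls to the robot, and variables do not carry over. Pictures are saved under pics/ and viewed, at most 10 in all, crops included, and the job is handed in when it is done.

```bash
ls; mkdir -p pics
cat > h.py <<'E'
import numpy as np, cv2
from cell import bot, read_camera
def snap(n,f=None):
    c=read_camera(n)
    if f: cv2.imwrite(f'pics/{f}.png',c['pixels'][:,:,::-1])
    return c
def ray(c,u,v):
    d=np.array([(u-c['cx'])/c['fx'],(v-c['cy'])/c['fy']]); p=d.copy()
    for _ in range(10): p=d/(1+c['k1']*(p@p))
    T=np.array(c['camera_from_world']); R=T[:3,:3]
    return -R.T@T[:3,3], R.T@np.array([p[0],p[1],1])
def plane(c,u,v,z):
    o,d=ray(c,u,v); return o+d*(z-o[2])/d[2]
def proj(c,P):
    T=np.array(c['camera_from_world']); q=T[:3,:3]@P+T[:3,3]; s=q[:2]/q[2]; s=s*(1+c['k1']*(s@s))
    return np.array([c['fx']*s[0]+c['cx'],c['fy']*s[1]+c['cy']])
E
python3 - <<'E'
from h import *
a=snap('scene','s0');b=snap('top','t0')
for c in(a,b): print(ray(c,256,192),c['fx'],c['k1'])
print(bot.get_state(),bot.grip_depth)
E
```

```text
pics
(array([1.21165332, 0.22350633, 0.74939766]), array([-0.67314256, -0.26321318, -0.69126344])) 357.7486363454939 0.002483289741969007
(array([ 4.95307578e-01, -3.93568848e-04,  1.05760099e+00]), array([ 0.09728184,  0.03294704, -0.99473606])) 376.0659441305518 -0.008289886053582052
{'clock': 0.1, 'joints': array([-5.18744865e+01,  2.20883720e+01,  3.88658487e-01, -2.27541113e-02,
       -6.84121479e+01, -1.48152373e+01]), 'dq': array([-0.03734693, -0.08193871,  0.14647974,  0.1554278 ,  0.00859938,
        0.13071877]), 'tau': array([ 2.08875772e-04, -3.91690958e+01,  1.87935287e+01,  4.23190579e+00,
        1.34664119e-02, -7.10374206e-05]), 'ee_pos': array([ 0.24710297, -0.57350305,  0.22156156]), 'ee_rot': array([ 1.79886450e+02, -8.16487473e-03, -1.56698108e+02]), 'contact_force': array([ 0.18990027, -0.51244583, -0.49462698]), 'wrist_torque': array([0.01178084, 0.0098895 , 0.00370145]), 'finger_force': 0.0, 'opening': 0.9975093283328926} 0.0187
```

View pics/s0.png

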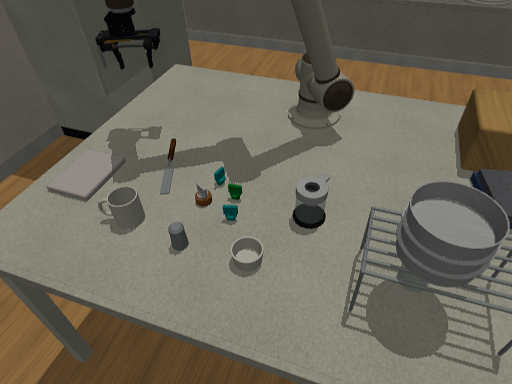

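View pics/t0.png

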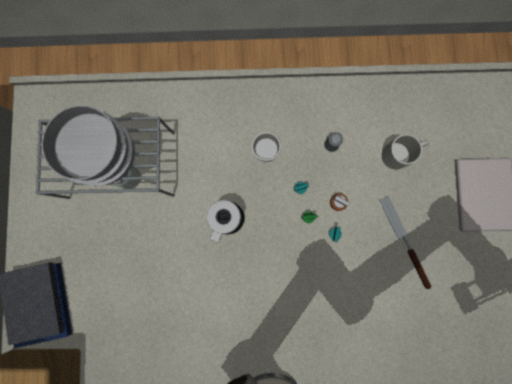

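The scene view has the key in the brown ring at about (204,195) and the mill at (312,195). The top view has the key at (339,201), the mill at (225,217) and the lip at (215,238). The green and turquoise decoys stand close to the key.

Run:
```python
from h import *
b=snap('top');im=b['pixels'][:,:,::-1].copy()
A=cv2.resize(im[175:250,285:360],(600,600),interpolation=cv2.INTER_CUBIC)[:, :400+200]
M=cv2.resize(im[180:255,190:265],(600,600),interpolation=cv2.INTER_CUBIC)
cv2.imwrite('pics/t1.png',cv2.resize(np.hstack([A,M]),(800,400)))
hsv=cv2.cvtColor(im,cv2.COLOR_BGR2HSV)
s=hsv[185:215,325:355]; m=((s[...,1]>100)&((s[...,0]<20))).astype(np.uint8)
cs,_=cv2.findContours(m,0,2);k=max(cs,key=cv2.contourArea)
(u,v),r=cv2.minEnclosingCircle(k);print('ring',u+325,v+185,r,plane(b,u+325,v+185,.026))
g=cv2.cvtColor(im,cv2.COLOR_BGR2GRAY)
s=g[205:230,213:240];print(s[::2,::2])
print('key',plane(b,339.5,201,.047),'mill',plane(b,225,217,.115),'lip',plane(b,215,238,.108))
print(bot.get_state()['ee_pos'])
```

```text
ring 338.625 201.625 8.338640213012695 [ 0.5651548  -0.19184266  0.026     ]
[[161 164 164 166 165 170 169 170 165 167 160 110  42  78]
 [165 164 168 166 169 162 168 168 169 167 167 161  83  23]
 [167 170 166 140 104  84  97 137 166 164 168 166 146  51]
 [168 167 126  62  44  42  41  56 116 165 166 165 167  88]
 [165 156  65  32  33  35  36  40  61 155 167 166 167 116]
 [167 132  48  27  36  42  43  42  40 129 168 167 172 138]
 [167 119  38  23  38  36  31  31  36 123 167 168 168 140]
 [167 146  48  27  30  30  27  29  52 146 167 167 169 124]
 [166 161 104  45  42  38  41  46  97 163 170 169 165  96]
 [170 170 161 112  65  57  71 110 159 167 169 169 153  64]
 [168 169 167 165 151 146 157 164 168 169 169 163 107  32]
 [171 169 164 167 167 168 169 168 167 168 165 130  51  14]
 [155 167 169 167 169 168 168 168 169 162 129  52  19  77]]
key [ 0.56536451 -0.19034248  0.047     ] mill [0.52604977 0.10971759 0.115     ] lip [0.47398195 0.13624922 0.108     ]
[ 0.2471338  -0.57357595  0.22169442]
```

View pics/t1.png

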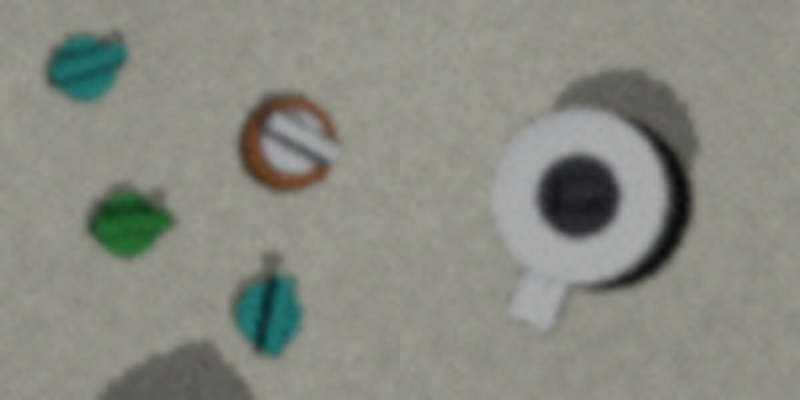

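The enlarged crop shows the key's wing running right and down, about 28° below the image row direction (world yaw ≈62°). The lip on the mill points down-left, so the lip line is at yaw ≈ −27°. The slot can't be read at this scale.

```bash
cat >> h.py <<'E'
def delta(target,yaw=None):
    s=bot.get_state(); a=np.radians(s['ee_rot'][2]); d=np.array(target)-s['ee_pos']
    print('tool shift',np.round([d[0]*np.cos(a)+d[1]*np.sin(a), d[0]*np.sin(a)-d[1]*np.cos(a), -d[2]],4),
      'spin',None if yaw is None else round((s['ee_rot'][2]-yaw+180)%360-180,2),'pos',np.round(s['ee_pos'],4),'rot',np.round(s['ee_rot'],2),'t',s['clock'])
E
python3 -c "
from h import *
delta([.565,-.191,.2],-118)"
```

```text
tool shift [-0.4433  0.2256  0.0217] spin -38.7 pos [ 0.2471 -0.5736  0.2217] rot [ 1.799e+02 -1.000e-02 -1.567e+02] t 0.15
```

```bash
python3 -m jog '[[[-0.037,0.0188,0],0],[[-0.037,0.0188,0],0],[[-0.037,0.0188,0],0],[[-0.037,0.0188,0],0],[[-0.037,0.0188,0],0],[[-0.037,0.0188,0],0],[[-0.037,0.0188,0],0],[[-0.037,0.0188,0],0],[[-0.037,0.0188,0],0],[[-0.037,0.0188,0],0]]' 0 15; python3 -m jog '[[[-0.037,0.0188,0],0],[[-0.037,0.0188,0],0],[[0,0,0.005],-8],[[0,0,0.005],-8],[[0,0,0.005],-8],[[0,0,0.005],-8],[[0,0,0],-6.7],[[0,0,0],0],[[0,0,0],0],[[0,0,0],0]]'
python3 - <<'E'
from h import *
snap('wrist','w0'); delta([.565,-.191,.2],-118)
E
```

```text
clock: 1.15
ee_pos: [0.5134, -0.2533, 0.2224]
ee_rot: [180.0, -0.0, -156.7]
contact_force: [0.6, -0.3, -1.1]
opening: 0.499
finger_force: 0.0
clock: 2.15
ee_pos: [0.5658, -0.1911, 0.2026]
ee_rot: [-180.0, 0.0, -118.1]
contact_force: [-0.0, 0.5, -0.6]
opening: 0.497
finger_force: 0.0
tool shift [0.0003 0.0008 0.0026] spin -0.07 pos [ 0.5658 -0.1911  0.2026] rot [-180.      0.   -118.07] t 2.2
```

View pics/w0.png

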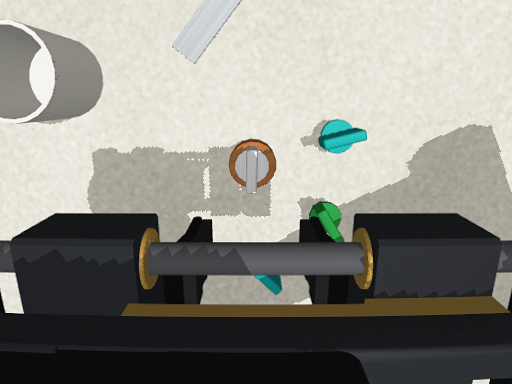

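The wrist view shows the key wing standing almost upright in the image, from about (251,150) to (252,192). The ring is centred near (253,163), and the spatula blade is above it.

Run:
```python
from h import *
c=snap('wrist');im=c['pixels'][:,:,::-1]
hsv=cv2.cvtColor(im,cv2.COLOR_BGR2HSV)
o=(215,130);s=hsv[130:200,215:290]
m=((s[...,1]>90)&(s[...,0]<20)).astype(np.uint8)
k=max(cv2.findContours(m,0,2)[0],key=cv2.contourArea)
(u,v),w,a=cv2.fitEllipse(cv2.convexHull(k));print('ring',u+215,v+130,w,plane(c,u+215,v+130,.016))
g=cv2.cvtColor(im,cv2.COLOR_BGR2GRAY)
cv2.imwrite('pics/w0c.png',cv2.resize(im[135:205,215:290],(640,600),interpolation=cv2.INTER_CUBIC))
for v in (165,185): print(g[v,240:266])
```

```text
ring 252.20556259155273 163.33849334716797 (46.86648178100586, 48.47621154785156) [ 0.56642794 -0.19607992  0.016     ]
[180 181 174 173 177 180 132 167 178 176 177 178 177 179 179 176 151 133
 179 177 179 182 180 179 178 174]
[234 138 103  90  91  93 152 170 177 175 172 172 171 173 178 159 135  88
  91  91  88  86 124 100 166 163]
```

View pics/w0c.png

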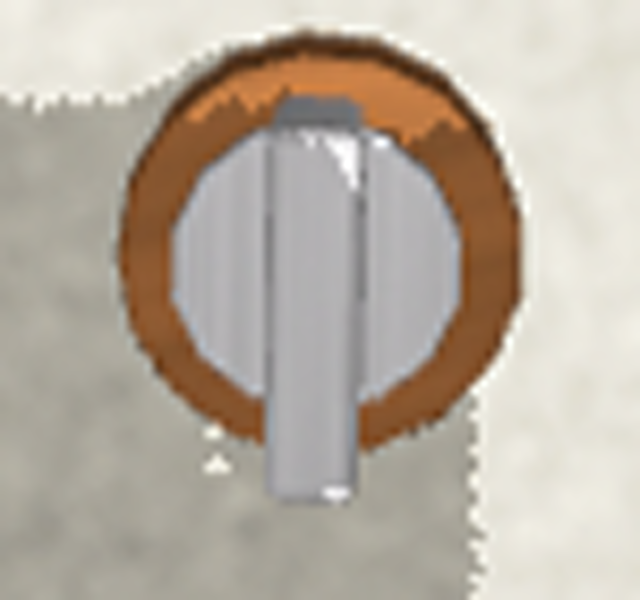

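The crop shows the wing's top face from (317,128) to (310,495), about 252.2,149.9 to 251.3,192.8 in the full picture.

Run:
```python
from h import *
c=snap('wrist')
a=plane(c,251.7,149.4,.062);b=plane(c,250.8,192.2,.062);d=b-a
print(a,b,np.linalg.norm(d),np.degrees(np.arctan2(d[1],d[0])))
q=(a+b)/2;print(q)
e=max(0,0)
delta([q[0],q[1],.036],None)
```

```text
[ 0.55670153 -0.21435191  0.062     ] [ 0.57575842 -0.18045111  0.062     ] 0.0388899640828075 60.65805632462847
[ 0.56622998 -0.19740151  0.062     ]
tool shift [ 0.0054 -0.0033  0.1666] spin None pos [ 0.5658 -0.1911  0.2026] rot [-1.7999e+02  1.0000e-02 -1.1804e+02] t 2.3
```

```bash
python3 -m jog '[[[0.0054,-0.0033,0],1.3],[[0,0,0.025],0],[[0,0,0.025],0],[[0,0,0.025],0],[[0,0,0.025],0],[[0,0,0.025],0],[[0,0,0.02],0],[[0,0,0.015],0],[[0,0,0.006],0],[[0,0,0],0]]'; python3 -c "
from h import *
delta([.5662,-.197,.036],-119.3)";  python3 -m jog '[[[0,0,0],0],[[0,0,0],0],[[0,0,0],0],[[0,0,0],0],[[0,0,0],0],[[0,0,0],0],[[0,0,0],0]]' -1 25
```

```text
clock: 3.3
ee_pos: [0.5658, -0.1977, 0.0358]
ee_rot: [179.9, -0.0, -119.3]
contact_force: [0.8, -0.2, -0.1]
opening: 0.495
finger_force: 0.0
tool shift [-0.0008 -0.     -0.0002] spin -0.04 pos [ 0.5658 -0.1977  0.0358] rot [ 1.7991e+02 -4.0000e-02 -1.1934e+02] t 3.3
clock: 4.0
ee_pos: [0.5664, -0.1974, 0.0369]
ee_rot: [-180.0, 0.0, -119.3]
contact_force: [0.9, 0.3, 1.8]
opening: 0.11
finger_force: 25.0
```

```bash
python3 -m jog '[[[0,0,-0.01],0],[[0,0,-0.015],0],[[0,0,-0.02],0],[[0,0,-0.03],0],[[0,0,-0.03],0],[[0,0,-0.03],0],[[0,0,-0.03],0],[[0,0,-0.03],0],[[0,0,-0.02],0],[[0,0,0],0]]'; python3 -c "
from h import *
delta([.546,.145,.25],-119.3)"
```

```text
clock: 5.0
ee_pos: [0.5676, -0.1978, 0.2555]
ee_rot: [-179.6, 0.1, -119.3]
contact_force: [0.5, -0.2, -1.6]
opening: 0.109
finger_force: 25.0
tool shift [-0.2885  0.1865  0.0055] spin 0.02 pos [ 0.5676 -0.1978  0.2555] rot [-1.7960e+02  1.4000e-01 -1.1928e+02] t 5.0
```

```bash
python3 -m jog '[[[-0.032,0.0207,0],0],[[-0.032,0.0207,0],0],[[-0.032,0.0207,0],0],[[-0.032,0.0207,0],0],[[-0.032,0.0207,0],0],[[-0.032,0.0207,0],0],[[-0.032,0.0207,0],0],[[-0.032,0.0207,0],0],[[-0.032,0.0207,0],0],[[0,0,0],0]]';python3 -m jog '[[[0,0,0],0],[[0,0,0],0],[[0,0,0],0]]'
python3 - <<'E'
from h import *
c=snap('wrist');delta([.546,.145,.25],-119.3)
g=cv2.convertScaleAbs(c['pixels'][:,:,::-1],alpha=1.0)
cv2.imwrite('pics/w1.png',g)
print(proj(c,np.array([.526,.11,.1135])),proj(c,np.array([.474,.136,.108])))
E
```

```text
clock: 6.0
ee_pos: [0.5435, 0.1484, 0.2495]
ee_rot: [179.9, -0.1, -119.0]
contact_force: [0.1, 0.1, -2.0]
opening: 0.111
finger_force: 25.0
clock: 6.3
ee_pos: [0.5445, 0.1438, 0.2511]
ee_rot: [180.0, -0.0, -119.4]
contact_force: [0.7, -0.7, -1.2]
opening: 0.115
finger_force: 25.0
tool shift [-0.0017 -0.0007  0.0013] spin -0.08 pos [0.5445 0.1439 0.2513] rot [ 1.7998e+02 -3.0000e-02 -1.1938e+02] t 6.35
[254.26438166 134.1582311 ] [320.59671702 130.46752085]
```

View pics/w1.png

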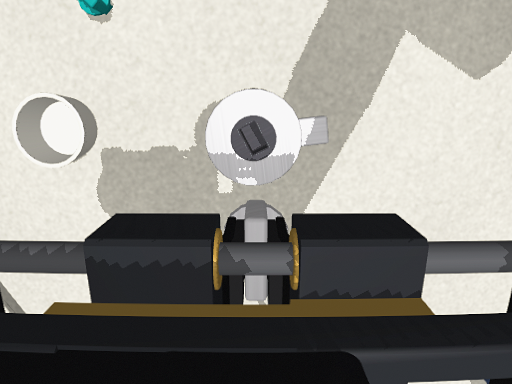

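The wrist view shows the mill opening at about (253,137) with the slot tilted inside it. The lip tip is at (327,130), and the key is held in the fingers at about (256,250).

Run:
```python
from h import *
c=snap('wrist');g=cv2.cvtColor(c['pixels'],cv2.COLOR_RGB2GRAY)
x0,y0=222,107;s=g[y0:y0+62,x0:x0+62]
m=cv2.inRange(s,0,120);n,l,st,ce=cv2.connectedComponentsWithStats(m)
k=max(cv2.findContours((l==l[30,31]).astype(np.uint8),0,1)[0],key=cv2.contourArea)
(u,v),ax,_=cv2.fitEllipse(k);u+=x0;v+=y0;p=plane(c,u,v,.115);print('opening',u,v,ax,p,'dia',np.linalg.norm(plane(c,u+ax[0]/2,v,.115)-plane(c,u-ax[0]/2,v,.115)))
cv2.imwrite('pics/w1c.png',cv2.resize(cv2.convertScaleAbs(g[110:165,225:335],alpha=1.6),(800,400),interpolation=cv2.INTER_CUBIC))
```

```text
opening 253.0270824432373 137.9202423095703 (44.18222427368164, 44.496360778808594) [0.52859858 0.11221099 0.115     ] dia 0.037937560637933784
```

View pics/w1c.png

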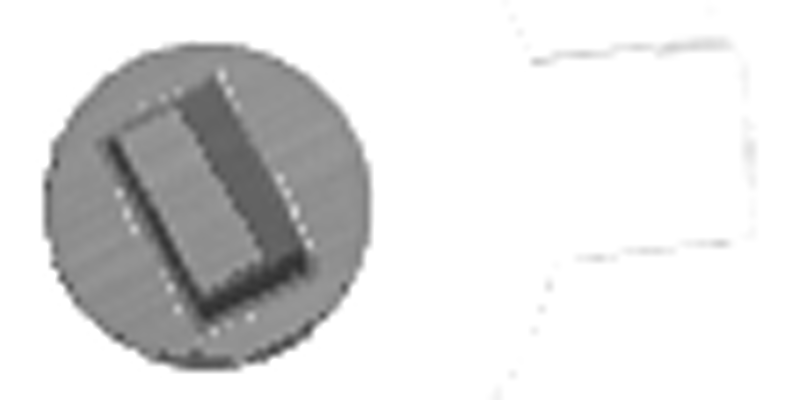

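The crop shows the slot corners at about (108,140), (217,75), (310,262) and (205,322). The lip's end edge runs from (735,42) to (752,238).

Run:
```python
from h import *
c=snap('wrist')
f=lambda x,y,z: plane(c,225+(x+.5)/7.273-.5,110+(y+.5)/7.273-.5,z)
P=[f(*q,.1135) for q in[(108,140),(217,75),(310,262),(205,322)]]
print('slot c',np.mean(P,0),[round(np.linalg.norm(P[i]-P[i-1])*1e3,1) for i in range(4)])
d=P[2]-P[1]+P[3]-P[0];print('slot ang',np.degrees(np.arctan2(d[1],d[0])))
lip=f(744,140,.108); cen=np.array([.5286,.1122,.108]);e=cen-lip;print('lip',lip,np.linalg.norm(e),np.degrees(np.arctan2(e[1],e[0])))
w0=f(0,0,0)
# key in hand: origin expected at TCP+9mm below... check collar/wing axis
s=bot.get_state();t=s['ee_pos'];a=np.radians(s['ee_rot'][2])
for dx in(.02,-.02): print(proj(c,t+[dx*np.cos(a),dx*np.sin(a),.026]))
```

```text
slot c [0.52813937 0.11206299 0.1135    ] [np.float64(24.5), np.float64(14.9), np.float64(24.6), np.float64(14.5)]
slot ang 87.93252533458792
lip [0.46877748 0.13758787 0.108     ] 0.06498675066643282 -22.995715838165275
[254.50629279 217.11970683]
[254.49236839 302.18592756]
```

Run:
```python
from h import *
c=snap('wrist');g=cv2.cvtColor(c['pixels'],cv2.COLOR_RGB2GRAY)
for v in(205,215,225,235,285,295): print(v,list(g[v,238:274]))
print(bot.get_state()['joints'])
s=bot.get_state();t=s['ee_pos'];a=np.radians(s['ee_rot'][2])
for h in(.027,.009,-.009):
  for dx in(.02,0,-.02): print(h,dx,proj(c,t+[dx*np.cos(a),dx*np.sin(a),h-.0]))
cv2.imwrite('pics/w1k.png',cv2.resize(cv2.convertScaleAbs(c['pixels'][190:315,215:300,::-1],alpha=1.3),(408,600),interpolation=cv2.INTER_CUBIC))
delta([.5281,.1121,.25],-92.1)
```

```text
205 [np.uint8(176), np.uint8(178), np.uint8(145), np.uint8(118), np.uint8(111), np.uint8(112), np.uint8(112), np.uint8(110), np.uint8(111), np.uint8(111), np.uint8(109), np.uint8(109), np.uint8(109), np.uint8(109), np.uint8(109), np.uint8(109), np.uint8(109), np.uint8(110), np.uint8(111), np.uint8(110), np.uint8(111), np.uint8(111), np.uint8(111), np.uint8(112), np.uint8(112), np.uint8(110), np.uint8(109), np.uint8(107), np.uint8(110), np.uint8(112), np.uint8(110), np.uint8(114), np.uint8(114), np.uint8(170), np.uint8(181), np.uint8(175)]
215 [np.uint8(175), np.uint8(177), np.uint8(178), np.uint8(180), np.uint8(181), np.uint8(182), np.uint8(168), np.uint8(107), np.uint8(110), np.uint8(112), np.uint8(112), np.uint8(111), np.uint8(111), np.uint8(110), np.uint8(110), np.uint8(111), np.uint8(112), np.uint8(112), np.uint8(113), np.uint8(114), np.uint8(115), np.uint8(115), np.uint8(114), np.uint8(113), np.uint8(113), np.uint8(113), np.uint8(112), np.uint8(110), np.uint8(108), np.uint8(164), np.uint8(181), np.uint8(179), np.uint8(179), np.uint8(180), np.uint8(183), np.uint8(185)]
225 [np.ui
[... 1974 characters left out ...]
.uint8(159), np.uint8(151), np.uint8(130), np.uint8(131), np.uint8(30), np.uint8(25), np.uint8(37), np.uint8(37), np.uint8(37), np.uint8(36)]
[ 3.13007092e+01  1.49234191e+01 -5.67925709e+00 -3.95961261e-03
 -6.93973851e+01 -6.06612453e+01]
0.027 0.02 [254.58136264 217.91167138]
0.027 0 [254.57134651 262.29104046]
0.027 -0.02 [254.56359994 303.41760159]
0.009 0.02 [254.6709988  205.02593501]
0.009 0 [254.65872163 245.16830307]
0.009 -0.02 [254.6483629  282.73956729]
-0.009 0.02 [254.74310923 194.67086796]
-0.009 0 [254.72965474 231.28887676]
-0.009 -0.02 [254.71782642 265.82732315]
tool shift [ 0.0361 -0.0013  0.0015] spin -27.26 pos [0.5447 0.1442 0.2515] rot [ 180.      0.   -119.36] t 6.5
```

View pics/w1k.png

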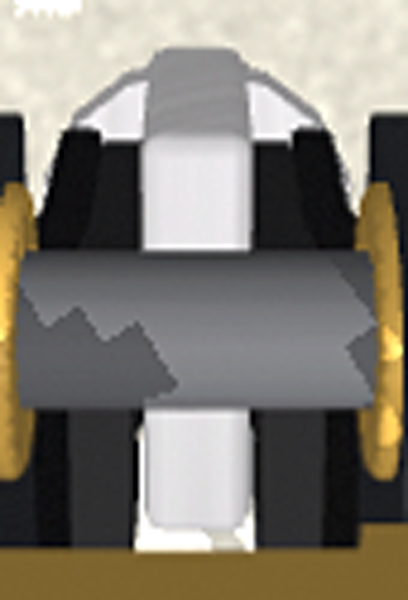

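The crop shows the wing centred at column ≈255.8, about 0.6 mm to tool +y of the calibration's prediction. I'll subtract that bias from the slot position.

```bash
python3 -m jog '[[[0.012,-0.0005,0],0],[[0.012,-0.0005,0],0],[[0.0117,-0.001,0],0],[[0,0,0],-7],[[0,0,0],-7],[[0,0,0],-7],[[0,0,0],-6.3],[[0,0,0.03],0],[[0,0,0.03],0],[[0,0,0],0]]';python3 -m jog '[[[0,0,0.02],0],[[0,0,0.01],0],[[0,0,0.005],0],[[0,0,0],0],[[0,0,0],0]]'
python3 - <<'E'
from h import *
a=np.radians(-119.36);r=np.array([np.cos(a),np.sin(a)]);q=np.array([np.sin(a),-np.cos(a)])
t=np.array([.5281,.1121])-.0004*r-.0007*q;print(t)
delta([*t,.15],-92.1)
E
```

```text
clock: 7.5
ee_pos: [0.5256, 0.1109, 0.1878]
ee_rot: [179.5, -0.2, -92.1]
contact_force: [-0.7, 0.4, -2.3]
opening: 0.115
finger_force: 25.0
clock: 8.0
ee_pos: [0.5295, 0.1129, 0.1575]
ee_rot: [-179.9, 0.0, -92.0]
contact_force: [-0.4, 0.2, -1.7]
opening: 0.114
finger_force: 25.0
[0.52890621 0.11210542]
tool shift [0.0008 0.0005 0.0075] spin 0.12 pos [0.5295 0.1129 0.1575] rot [-1.7991e+02  2.0000e-02 -9.1980e+01] t 8.0
```

```bash
python3 -m jog '[[[0.0008,0.0005,0.003],0],[[0,0,0.003],0],[[0,0,0.003],0],[[0,0,0.002],0],[[0,0,0],0],[[0,0,0],0]]';python3 -m jog '[[[0,0,0.001],0],[[0,0,0.001],0],[[0,0,0.001],0],[[0,0,0.001],0],[[0,0,0],0]]'
```

```text
clock: 8.6
ee_pos: [0.5284, 0.112, 0.1455]
ee_rot: [180.0, -0.0, -92.0]
contact_force: [-0.4, -0.4, -1.0]
opening: 0.115
finger_force: 25.0
clock: 9.1
ee_pos: [0.5282, 0.112, 0.1413]
ee_rot: [180.0, -0.0, -92.0]
contact_force: [0.3, -0.5, -1.1]
opening: 0.11
finger_force: 25.0
```

Past the expected contact height of about .1424 without contact so far; continuing gently.

```bash
python3 -m jog '[[[0.0,-0.0003,0.001],0],[[0,0,0.001],0],[[0,0,0.001],0],[[0,0,0],0]]'
```

```text
clock: 9.5
ee_pos: [0.5285, 0.1119, 0.1383]
ee_rot: [180.0, -0.0, -92.0]
contact_force: [-0.6, -0.6, -0.8]
opening: 0.114
finger_force: 25.0
```

In the slot: the tang is about 4 mm below the face with no force.

```bash
python3 -m jog '[[[0,0,0.0015],0],[[0,0,0.0015],0],[[0,0,0.0015],0],[[0,0,0.0015],0],[[0,0,0],0]]';python3 -m jog '[[[0,0,0.0015],0],[[0,0,0.0015],0],[[0,0,0.001],0],[[0,0,0],0]]'
```

```text
clock: 10.0
ee_pos: [0.5285, 0.1119, 0.1322]
ee_rot: [180.0, -0.0, -92.0]
contact_force: [0.4, -0.1, -0.9]
opening: 0.117
finger_force: 25.0
clock: 10.4
ee_pos: [0.5286, 0.1119, 0.1283]
ee_rot: [180.0, -0.0, -92.0]
contact_force: [-0.4, -0.2, -1.3]
opening: 0.112
finger_force: 25.0
```

```bash
python3 -m jog '[[[0,0,0.001],0],[[0,0,0.001],0],[[0,0,0.001],0],[[0,0,0],0]]';python3 -m jog '[[[0,0,0.0005],0],[[0,0,0.0005],0],[[0,0,0],0]]'
```

```text
clock: 10.8
ee_pos: [0.5285, 0.1119, 0.1254]
ee_rot: [180.0, -0.0, -92.0]
contact_force: [-0.2, 0.3, -1.0]
opening: 0.114
finger_force: 25.0
clock: 11.1
ee_pos: [0.5286, 0.112, 0.1245]
ee_rot: [180.0, -0.0, -92.0]
contact_force: [-0.3, 0.0, -1.2]
opening: 0.112
finger_force: 25.0
```

```bash
python3 -m jog '[[[0,0,0.0005],0],[[0,0,0.0005],0],[[0,0,0],0]]';python3 -m jog '[[[0,0,0.0005],0],[[0,0,0.0005],0],[[0,0,0],0]]'
```

```text
clock: 11.4
ee_pos: [0.5287, 0.112, 0.1243]
ee_rot: [-180.0, -0.0, -92.0]
contact_force: [-1.6, -0.5, 4.5]
opening: 0.113
finger_force: 25.0
clock: 11.7
ee_pos: [0.5288, 0.112, 0.1243]
ee_rot: [-179.9, -0.0, -92.0]
contact_force: [-4.6, 0.4, 10.4]
opening: 0.111
finger_force: 25.0
```

```bash
python3 -m jog '[[[0,0,-0.0007],0],[[0,0,0],0],[[0,0,0],-3],[[0,0,0],-5],[[0,0,0],-5],[[0,0,0],-5],[[0,0,0],-5],[[0,0,0],-5],[[0,0,0],-3],[[0,0,0],0]]' -1 50;python3 -m jog '[[[0,0,0],-3],[[0,0,0],-5],[[0,0,0],-5],[[0,0,0],-5],[[0,0,0],-5],[[0,0,0],-5],[[0,0,0],-5],[[0,0,0],-2],[[0,0,0],0],[[0,0,0],0]]'; python3 -c "
from h import *
s=bot.get_state();print(s['wrist_torque'],s['contact_force'],s['joints']);snap('scene','s2');delta([.5287,.112,.1243],-23)"
```

```text
clock: 12.7
ee_pos: [0.5295, 0.112, 0.1243]
ee_rot: [-179.9, -0.0, -60.9]
contact_force: [-0.5, -0.4, 4.5]
opening: 0.115
finger_force: 50.0
clock: 13.7
ee_pos: [0.5296, 0.1122, 0.1243]
ee_rot: [-179.9, -0.1, -26.0]
contact_force: [-0.6, -1.3, 5.2]
opening: 0.109
finger_force: 50.0
[-0.14044133  0.43161677 -0.0810727 ] [-0.55730397 -1.27688202  5.16989818] [ 29.15402155  19.29611443 -19.29407433   0.05769017 -51.27077842
  34.83620029]
tool shift [-0.0007  0.0006  0.    ] spin -2.98 pos [0.5296 0.1122 0.1243] rot [-1.7991e+02 -1.1000e-01 -2.5980e+01] t 13.75
```

```bash
python3 -m jog '[[[0,0,0],-3],[[0,0,0],0],[[0,0,0],0],[[0,0,0],0]]'; python3 -m jog '[[[0,0,0],0],[[0,0,0],0],[[0,0,0],0],[[0,0,0],0],[[0,0,0],0]]' 0; python3 -m jog '[[[0,0,-0.005],0],[[0,0,-0.015],0],[[0,0,-0.025],0],[[0,0,-0.025],0],[[-0.02,0,-0.025],0],[[-0.02,0,-0.02],0],[[0,0,0],0],[[0,0,0],0],[[0,0,0],0]]'; python3 -c "
from h import *
snap('wrist','w3');delta([.5287,.112,.25],-23)"
```

```text
clock: 14.15
ee_pos: [0.5297, 0.1122, 0.1243]
ee_rot: [-179.9, -0.1, -23.0]
contact_force: [-0.4, -0.2, 6.4]
opening: 0.11
finger_force: 50.0
clock: 14.65
ee_pos: [0.5286, 0.112, 0.123]
ee_rot: [180.0, 0.0, -23.0]
contact_force: [-0.2, 1.1, 0.1]
opening: 0.457
finger_force: 0.0
clock: 15.55
ee_pos: [0.4917, 0.1274, 0.2374]
ee_rot: [179.9, 0.1, -23.0]
contact_force: [0.1, -0.1, -0.6]
opening: 0.498
finger_force: 0.0
tool shift [ 0.04   -0.0004 -0.0129] spin -0.02 pos [0.4917 0.1273 0.2371] rot [ 1.799e+02  8.000e-02 -2.302e+01] t 15.6
```

View pics/w3.png

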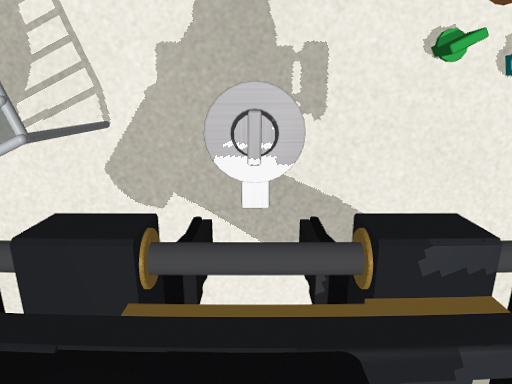

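The wrist view shows the key home in the opening, with its wing from about (253,108) to (255,165). That lines up with the lip below it at (255,195), and the gripper is clear.

```bash
python3 -c "
from cell import bot
print(bot.hand_in())"
```

```text
the job is handed in; nothing more can be done
None
```

The key is fully home in the mill with its wing turned into line with the lip and released; I handed the job in at about 15.6 s, and the hand-in call gave no verdict.

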